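Snap the driver board onto the printer's control base

TASK

Pull the driver board out of the storage rack by its black terminal block until it lies flat on the bench clear of the rack, and let go of it. Then take it by the heat sink in its middle, set its four holes over the four standoffs of the printer's control base and press it down evenly until it has clicked fully home on every one, then let go. Keep the board roughly level throughout, and leave the spool, the bottle and the screwdriver where they are.

Things in the scene. Friction and masses are not known exactly. Their poses are not given: they have to be found in the camera images.
- board: Driver board: dark green plate 140 (x) x 110 (y) x 5 mm, about 0.3 kg, with four through holes 16 (x) x 13 (y) mm, a heat sink in its middle and a terminal block at its -x end (flat chips are decoration). Origin: centre of its underside; x runs from terminal block to heat sink, z up. It starts flat on the bench, mostly inside the rack, the terminal block sticking out of the mouth.
- terminal_top (a point): Centre of the top of the black terminal block (26 x 26 mm, 35 mm high on the board, sides parallel to the board's), 40 mm above the board's underside and 55 mm from its middle.
- heatsink_top (a point): Centre of the top of the finned aluminium heat sink (50 along board x, 30 along y, 35 mm high on the board), 40 mm above the board's underside, over its middle. Solid enough to press on.
- rack: Storage rack fixed to the bench: a low box without floor, 125 deep (x) x 146 wide (y) x 55 mm high, 8 mm aluminium side and back walls, 5 mm clear plastic roof, inside 130 wide x 50 mm high. Origin: on the bench in the middle of its open mouth; x points inwards, so the board slides out along -x. The board's middle starts about 35 mm inside; it is clear once its middle is over 70 mm outside.
- base: Printer control base fixed to the bench: dark steel plate 170 (x) x 130 (y) x 12 mm between two 20 mm aluminium rails 200 mm long (x), 170 mm over their outsides, with four white snap standoffs on it. Origin: centre of its underside. The board fits one way only: seated, its axes are parallel to the base's, its origin 32 mm above the base's.
- hole0 (a point): Centre of a board hole at the underside: terminal end, left (+y) side, -55 mm along x and +40 mm along y in the board's frame.
- post0 (a point): Standoff for hole0, at -55 mm along x and +40 mm along y of the base: centre of its flat shoulder (24 x 22 mm, 32 mm above the bench) on which the board ends up. Above the shoulder: a 9 mm pin 20 mm high, its top tapering to 4 mm, with sprung barbs on its -x and +x sides, 20 mm across, that snap out over the board. Resting on the barbs the board is about 12 mm above the shoulder; all four click under some 12 to 22 N straight down.
- hole1 (a point): Centre of a board hole at the underside: terminal end, right (-y) side, -55 mm along x and -40 mm along y in the board's frame.
- post1 (a point): Standoff for hole1, at -55 mm along x and -40 mm along y of the base: centre of its flat shoulder (24 x 22 mm, 32 mm above the bench) on which the board ends up. Same form as post0.
- hole2 (a point): Centre of a board hole at the underside: far end, left (+y) side, +55 mm along x and +26 mm along y in the board's frame.
- post2 (a point): Standoff for hole2, at +55 mm along x and +26 mm along y of the base: centre of its flat shoulder (24 x 22 mm, 32 mm above the bench) on which the board ends up. Same form as post0.
- hole3 (a point): Centre of a board hole at the underside: far end, right (-y) side, +55 mm along x and -26 mm along y in the board's frame.
- post3 (a point): Standoff for hole3, at +55 mm along x and -26 mm along y of the base: centre of its flat shoulder (24 x 22 mm, 32 mm above the bench) on which the board ends up. Same form as post0.
- spool: Bystander: a white filament spool lying flat, 100 mm across, 45 mm high. Origin: centre of its underside.
- bottle: Bystander: a clear bottle with a white cap, 60 mm across, 160 mm high, standing. Origin: centre of its underside.
- screwdriver: Bystander: a screwdriver lying on the bench.
There are look-alikes about, which are no part of the job. There is more than one size of the board; the job needs the middle-sized. Leave any purple look-alike of the rack alone.

How it is judged:
By the outcome, as a careful person would: the job done as asked, in the order asked, and still so for the second after the job is handed in, with the robot touching nothing.
It also fails if it takes over 61 s, if anything falls off the work surface, if the arm or the gripper's body presses on something with over 40 N, if the wrist force passes 120 N, or if a joint passes its speed limit or range.

ROBOT

A 6-joint arm with a two-finger parallel gripper is mounted at the origin on the work surface. World frame = base frame: x ahead of the robot, y to its left, z up, the work surface at z = 0. Lengths are in mm, angles in degrees, forces in N, time in s.
With the tool pointing down it reaches from about 300 to 850 mm from the base axis. Payload 4.2 kg.
Tool frame: the origin (TCP) lies on the centre line of the jaws, within the pads' length; the fingertips stand 14 mm ahead of it and the grasp point (between the pads) lies 5 mm behind it; x points along the fingers, y is the direction in which the jaws open and shut, and the axes are right-handed (so a half turn about x gives the same grasp; the last joint's range is limited). The gripper opens to 91 mm and grips with 3 to 60 N. Pads are 32 mm wide; open, the fingers measure 118 mm over their backs; the gripper's body (76 mm by 178 mm) begins 60 mm behind the grasp point.
Start: joints at [-66.921, 18.312, 89.639, -0, 72.044, -1.146], TCP at [235.936, -524.382, 227.976] pointing down, gripper open.
Joint ranges: [-177.97, 177.97], [-48.28, 115.42], [12.27, 149.76], [-77.06, 257.06], [2.81, 150.46], [-146.56, 146.56]. Speed limits (degrees/s): [147.25, 147.25, 180, 180, 180, 180].

INTERFACE

Orientations are given as [roll, pitch, yaw] about the fixed x, y, z axes, in that order (R = Rz(yaw) Ry(pitch) Rx(roll)).
In Python, from workcell import readout, optics, env gives the robot as it stands.
- The arm moves only by the shell command python3 -m creep 'ROWS' [OPENING] [FORCE]. ROWS is JSON, a list of rows, each an object with "translation": the shift along the world's x, y, z in cm, a list of three; "delta_rot": the turn, a rotation vector about the world's x, y, z in rad, a list of three. In form: [{"translation": [dx, dy, dz], "delta_rot": [rx, ry, rz]}, ...]. A call has 1 to 5 rows; each row shifts and turns the commanded pose from where the row before left it; what a row does not reach is not made up. A row lasts 1/12 s, in which the tool goes at most 41.7 mm and 7.16 degrees, less where a joint would pass 70% of its speed; a pose out of reach is approached as far as the arm can. A call with a gripper value outside its range is refused whole. OPENING is the gripper's target within -1 to 1 (fully open at 1, half-way at 0, shut at -1), set as the call begins (- or left out, the last holds). The fingers move at their own pace and stop on an object; FORCE is the grip in N (left out, the last holds). Time passes only in rows, so rows that do not move let the fingers close. It gives the time, the measured TCP pose, the force and the opening at its end, in the units of the state.
- readout.state(): the state, without advancing time (a new reading comes with each control period).
- optics.grab_frame(name): name is "side" or "top" or "wrist"; returns (picture, depth): 384x512x3 uint8, red, green, blue; 384x512 float32, mm along the optical axis (not along the pixel's ray), 0 where there is no reading.
- optics.camera_params(name): a dict with "mtx" (3x3 intrinsics, pixels), "k1" (the pictures are not rectified: a ray, as slopes to the right and down, at radius r is drawn at 1 + k1 r^2 times it, then the intrinsics apply), "R" (3x3) and "t" (3): a world point X has camera coordinates R X + t. Camera axes: x right, y down, z forward; pixel columns grow to the right and rows downward; lengths in mm; the calibration is good to about 2 mm. A picture is of the moment at which its call begins: read the wrist's pose just before it. camera_params takes no time and is no camera call; for the wrist camera it gives the pose at the moment of the call.
- env.job_done(): hands the job in, once; it reports no verdict.
The state is a dict: "time_s": time; "qpos": joint angles; "qvel": joint speeds; "effort": joint torques, N m; "ee_pos": TCP position; "ee_rot": TCP orientation; "force": force on the tool from outside, world axes, zero at the start; "torque": the same for the moment, N m; "gripper_width": finger opening in mm.
Only numpy, scipy, OpenCV 4.12 (cv2) and the standard library are available. Lean on these libraries where they do the work, as an engineer would, in place of code of your own. Each camera call takes 0.05 s, during which the arm holds its last target.

## Working session

There is one attempt and no reset: what is moved stays moved. The work goes in short steps, Python scripts to look and compute and a shell command to move; the robot and the scene stay as the last step left them, time stands still between calls to the robot, and variables do not carry over. Pictures are saved under pics/ and viewed, and the job is handed in when it is done.

```bash
ls; mkdir -p pics; cat > h.py <<'E'
import numpy as np, cv2
from workcell import readout, optics, env
def cam(name):
    p=optics.camera_params(name); return {k:np.array(p[k],float) for k in("mtx","k1","R","t")}
def grab(name,fn=None):
    p=cam(name); im,d=optics.grab_frame(name)
    np.savez(f"{name}.npz",im=im,d=d,**p)
    if fn: cv2.imwrite("pics/"+fn,cv2.cvtColor(im,cv2.COLOR_RGB2BGR))
    return im,d,p
def load(name):
    z=np.load(f"{name}.npz"); return z["im"],z["d"],{k:z[k] for k in("mtx","k1","R","t")}
def dist(p): return np.array([float(p["k1"]),0,0,0])
def ray(p,uv):
    uv=np.array(uv,float).reshape(-1,1,2)
    n=cv2.undistortPointsIter(uv,p["mtx"],dist(p),None,None,(cv2.TERM_CRITERIA_COUNT,40,1e-9)).reshape(-1,2)
    return np.c_[n,np.ones(len(n))]
def atz(p,uv,z):
    r=ray(p,uv)@p["R"]; c=-p["R"].T@p["t"]
    z=np.broadcast_to(z,len(r)); return c+r*((z-c[2])/r[:,2])[:,None]
def bydepth(p,d,uv):
    uv=np.array(uv).reshape(-1,2); r=ray(p,uv); dd=d[uv[:,1].astype(int),uv[:,0].astype(int)]
    return (r*dd[:,None]-p["t"])@p["R"]
def proj(p,X):
    rv,_=cv2.Rodrigues(p["R"]); return cv2.projectPoints(np.array(X,float).reshape(-1,1,3),rv,p["t"],p["mtx"],dist(p))[0].reshape(-1,2)
def cloud(p,d):
    v,u=np.nonzero(d>0); return np.c_[u,v],bydepth(p,d,np.c_[u,v])
E
python3 - <<'E'
from h import *
print(readout.state())
for n in("top","side"):
    im,d,p=grab(n,n+"0.png"); print(n,p, -p["R"].T@p["t"], (d>0).mean())
E
```

```text
pics
{'time_s': 0.0, 'qpos': array([-6.69205829e+01,  1.83522793e+01,  8.97071593e+01, -2.03505449e-03,
        7.20435823e+01, -1.14516730e+00]), 'qvel': array([ 0.08012758,  0.01606155, -0.09034923, -0.1025752 , -0.05998035,
        0.03866929]), 'effort': array([ 1.47736740e-03, -4.12454081e+01, -2.31971884e+01,  7.28842034e-02,
        4.58280765e-02, -1.73732460e-04]), 'ee_pos': array([ 235.73801741, -523.92216742,  227.10875937]), 'ee_rot': array([-90.06924196,  89.89696092, 114.15597155]), 'force': array([-0.25358925,  0.21152303, -0.25612976]), 'torque': array([-0.04091411, -0.01470416,  0.01643834]), 'gripper_width': 91.41467898947634}
top {'mtx': array([[382.00874439,   0.        , 256.88543034],
       [  0.        , 382.00874439, 193.1428188 ],
       [  0.        ,   0.        ,   1.        ]]), 'k1': array(-0.1106915), 'R': array([[-0.02319348, -0.99960013,  0.01617539],
       [-0.99791433,  0.02217335, -0.06062447],
       [ 0.06024156, -0.01754775, -0.99802957]]), 't': array([   7.69065729,  545.57892596, 1138.37678285])} [ 476.04180852   15.56621784 1169.08472738] 0.9960581461588541
side {'mtx': array([[351.31817679,   0.        , 258.40539975],
       [  0.        , 351.31817679, 194.17929684],
       [  0.        ,   0.        ,   1.        ]]), 'k1': array(-0.0996983), 'R': array([[-0.94168122, -0.33636126,  0.00987788],
       [-0.19125438,  0.51082457, -0.83814082],
       [ 0.27687224, -0.79115066, -0.54536447]]), 't': array([505.33667226, 144.94519341, 875.71665117])} [261.12582907 788.75792109 594.07756891] 0.9958699544270834
```

View pics/top0.png

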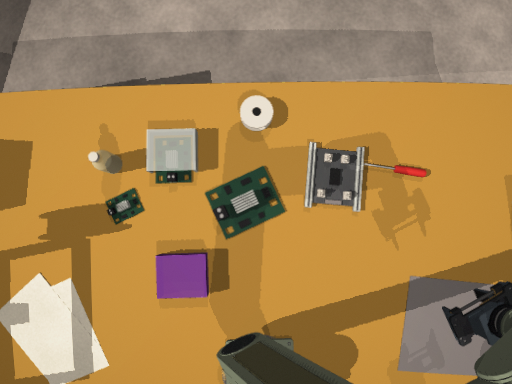

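View pics/side0.png

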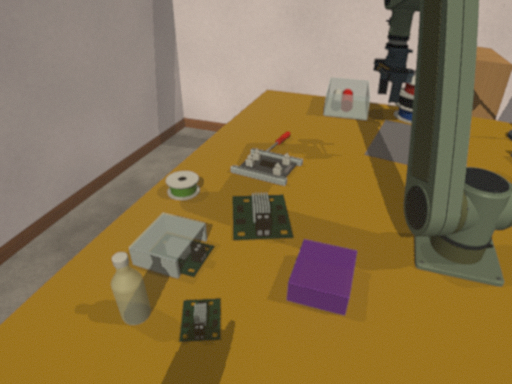

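The top view shows the middle-sized board in the clear rack at about (171,150), with its terminal block near (172,177). The base is at (336,178), with its narrow post pair facing up in the image, so base +x is roughly world +x. A larger board sits at (245,200), a smaller one at (125,205), and the purple rack at (182,276). I'll zoom in and measure.

```bash
python3 - <<'E'
from h import *
im,d,p=load("top")
a=cv2.resize(im[120:230,130:240],None,fx=4,fy=4,interpolation=cv2.INTER_CUBIC)
b=cv2.resize(im[130:220,290:380],None,fx=4,fy=4,interpolation=cv2.INTER_CUBIC)
o=np.zeros((440,800,3),np.uint8);o[:440,:440]=a;o[:360,440:]=b
cv2.imwrite("pics/topzoom.png",o[:,:,::-1])
uv,X=cloud(p,d)
print("bench",np.median(X[(abs(X[:,0]-450)<60)&(abs(X[:,1]+50)<150)][:,2]))
for nm,(u0,u1,v0,v1) in dict(term=(160,185,168,186),base=(300,372,138,215)).items():
    m=(uv[:,0]>u0)&(uv[:,0]<u1)&(uv[:,1]>v0)&(uv[:,1]<v1)
    Z=X[m];print(nm,Z.min(0),Z.max(0),np.histogram(Z[:,2],bins=range(-5,70,5)))
E
```

```text
bench 1.2018014776244592
term [576.82574851 208.48556955  -5.24368105] [621.30579379 290.22188249  59.23390502] (array([ 45, 117,  98,   8,   1,   4,   5,   6,  42,  33,   0,  20,  28,
         0]), array([-5,  0,  5, 10, 15, 20, 25, 30, 35, 40, 45, 50, 55, 60, 65]))
base [ 473.9073433  -368.49490434   -8.45954599] [ 712.84783931 -138.94430915   54.24772576] (array([1153,  918,  501, 1306,  778,  413,   59,  124,   12,   39,   19,
         10,    0,    0]), array([-5,  0,  5, 10, 15, 20, 25, 30, 35, 40, 45, 50, 55, 60, 65]))
```

View pics/topzoom.png

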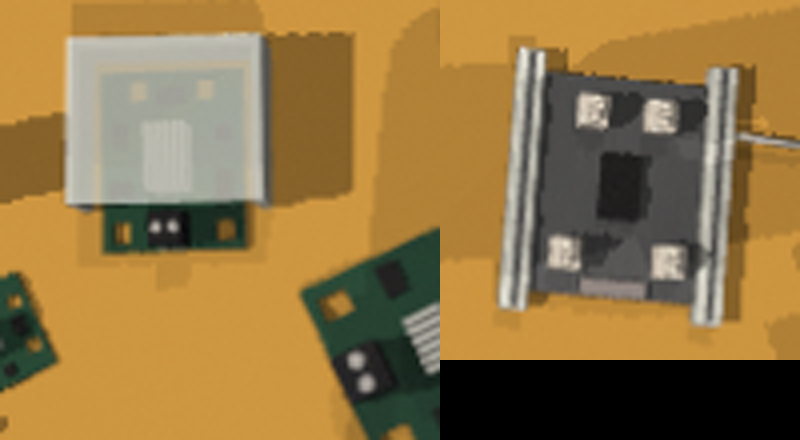

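```bash
python3 - <<'E'
from h import *
im,d,p=load("top")
print("term",atz(p,[[171.7,177.5]],40))
P=atz(p,[[321,193],[347,195.5],[328.5,157.5],[345.2,158.7]],42);print(P)
print(P.mean(0),P[0]-P[1],P[2]-P[3],(P[2]+P[3]-P[0]-P[1])/2)
print("rack roof",atz(p,[[146.3,129.2],[196.5,129],[146.3,170.5],[197,171]],55))
print("board end",atz(p,[[155.5,183.3],[191.7,182]],5))
s=readout.state();w=cam("wrist");c=-w["R"].T@w["t"];print(s["ee_pos"],s["ee_rot"],c,w["R"],w["mtx"])
E
```

```text
term [[596.43952191 248.05215667  40.        ]]
[[ 540.26267344 -194.89779642   42.        ]
 [ 531.0489852  -273.0631116    42.        ]
 [ 646.29521008 -221.33889721   42.        ]
 [ 641.83159593 -271.98575157   42.        ]]
[ 589.85961616 -240.3213892    42.        ] [ 9.21368824 78.16531519  0.        ] [ 4.46361414 50.64685436  0.        ] [108.40757368 -12.68187038   0.        ]
rack roof [[741.20898129 320.64527344  55.        ]
 [737.5796871  170.42825521  55.        ]
 [617.38721582 320.39364525  55.        ]
 [612.26492192 170.16057011  55.        ]]
board end [[583.47989926 305.55712038   5.        ]
 [584.89471619 193.78119167   5.        ]]
[ 235.75194379 -523.9819717   227.20794249] [-90.27532463  89.90769021 113.94941621] [ 309.00727015 -491.55824517  384.56786187] [[ 0.41011445 -0.91203216 -0.00186169]
 [-0.8750529  -0.39405968  0.2810683 ]
 [-0.25707695 -0.11364109 -0.95968596]] [[297.79114306   0.         253.80903976]
 [  0.         297.79114306 189.43642451]
 [  0.           0.           1.        ]]
```

```bash
for i in 1; do python3 -m creep '[{"translation":[2.1,1.3,0],"delta_rot":[0,0,0.124]},{"translation":[2.1,1.3,0],"delta_rot":[0,0,0.124]},{"translation":[2.1,1.3,0],"delta_rot":[0,0,0.124]},{"translation":[2.1,1.3,0],"delta_rot":[0,0,0.124]},{"translation":[2.1,1.3,0],"delta_rot":[0,0,0.124]}]'; done; python3 - <<'E'
from h import *
from scipy.spatial.transform import Rotation as R
s=readout.state();print(s["qpos"],R.from_euler("xyz",s["ee_rot"],degrees=True).as_matrix().round(3))
E
```

```text
time_s: 0.52
ee_pos: [341.6, -458.5, 227.5]
ee_rot: [-117.3, 89.9, 122.7]
force: [0.2, 0.6, -0.6]
gripper_width: 91.0
[-5.44654960e+01  1.80625365e+01  9.00730602e+01  2.65660686e-03
  7.19162740e+01 -2.45472167e+01] [[-0.     0.867 -0.499]
 [ 0.001 -0.499 -0.867]
 [-1.    -0.001 -0.   ]]
```

```bash
python3 -m creep '[{"translation":[2.1,1.3,-0.17],"delta_rot":[0,0,0.1235]},{"translation":[2.1,1.3,-0.17],"delta_rot":[0,0,0.1235]},{"translation":[2.1,1.3,-0.17],"delta_rot":[0,0,0.1235]},{"translation":[2.1,1.3,-0.17],"delta_rot":[0,0,0.1235]},{"translation":[2.1,1.3,-0.17],"delta_rot":[0,0,0.1235]}]'
python3 -m creep '[{"translation":[2.1,1.3,-0.17],"delta_rot":[0,0,0.1235]},{"translation":[2.1,1.3,-0.17],"delta_rot":[0,0,0.1235]},{"translation":[2.1,1.3,-0.17],"delta_rot":[0,0,0.1235]},{"translation":[2.1,1.3,-0.17],"delta_rot":[0,0,0.1235]},{"translation":[2.1,1.3,-0.17],"delta_rot":[0,0,0.1235]}]'
python3 -m creep '[{"translation":[2.1,1.3,-0.17],"delta_rot":[0,0,0.1235]},{"translation":[2.1,1.3,-0.17],"delta_rot":[0,0,0.1235]},{"translation":[2.1,1.3,-0.17],"delta_rot":[0,0,0.1235]},{"translation":[2.1,1.3,-0.17],"delta_rot":[0,0,0.1235]},{"translation":[2.1,1.3,-0.17],"delta_rot":[0,0,0.1235]}]'
python3 -m creep '[{"translation":[2.1,1.3,-0.17],"delta_rot":[0,0,0.1235]},{"translation":[0,0,0],"delta_rot":[0,0,0]},{"translation":[0,0,0],"delta_rot":[0,0,0]},{"translation":[0,0,0],"delta_rot":[0,0,0]}]'
python3 - <<'E'
from h import *
from scipy.spatial.transform import Rotation as R
s=readout.state();print(s["time_s"],s["qpos"],s["qvel"].round(1),R.from_euler("xyz",s["ee_rot"],degrees=True).as_matrix().round(3))
im,d,p=grab("wrist","w1.png");print(-p["R"].T@p["t"])
E
```

```text
time_s: 0.93
ee_pos: [446.7, -393.4, 218.9]
ee_rot: [-140.2, 89.9, 135.3]
force: [0.2, -0.2, -0.2]
gripper_width: 91.5
time_s: 1.35
ee_pos: [551.6, -328.5, 210.3]
ee_rot: [-164.2, 89.9, 146.6]
force: [-0.1, 0.4, 0.5]
gripper_width: 91.3
time_s: 1.77
ee_pos: [656.6, -263.5, 201.7]
ee_rot: [169.2, 89.9, 155.5]
force: [0.5, 0.1, 0.2]
gripper_width: 91.4
time_s: 2.1
ee_pos: [676.3, -251.6, 200.2]
ee_rot: [-177.0, 89.9, 175.9]
force: [-0.1, -1.1, 0.9]
gripper_width: 91.2
2.1 [-2.13040047e+01  3.28036426e+01  6.98462258e+01 -2.93851274e-02
  7.74427936e+01 -1.04197529e+02] [-0.9 -0.8  0.3  0.1 -0.  -0.3] [[-0.002  0.124  0.992]
 [ 0.     0.992 -0.124]
 [-1.    -0.    -0.002]]
[ 598.38980198 -241.71516405  357.64494565]
```

View pics/w1.png

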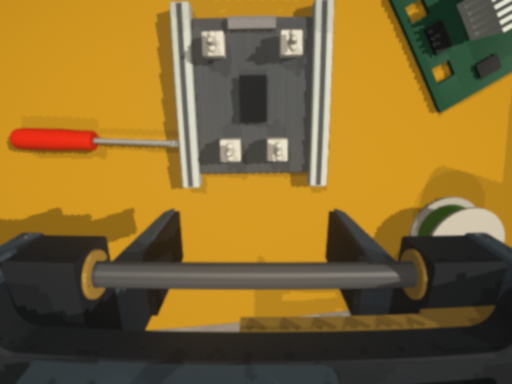

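The wrist view shows the base with its four white posts at about (213,43), (291,42), (230,150) and (278,149), and the screwdriver to the left. Next I'll fit the posts precisely.

```bash
cat > basefit.py <<'E'
from h import *
from scipy.optimize import least_squares
im,d,p=load("wrist")
uv,X=cloud(p,d)
hsv=cv2.cvtColor(im,cv2.COLOR_RGB2HSV)
m=(uv[:,1]<200)&(uv[:,0]>160)&(uv[:,0]<345)
for lo,hi in((-4,4),(10,14),(18,22),(30,34)):
    k=m&(X[:,2]>lo)&(X[:,2]<hi);print(lo,hi,k.sum(),np.median(X[k][:,2]))
sh=m&(X[:,2]>29)&(X[:,2]<60)&(uv[:,0]>195)&(uv[:,0]<310)
mask=np.zeros(d.shape,np.uint8);mask[uv[sh,1],uv[sh,0]]=255
n,lab,st,ce=cv2.connectedComponentsWithStats(mask)
for i in range(1,n):
    if st[i,4]>60:
        k=lab[uv[:,1],uv[:,0]]==i
        Z=X[k];s=Z[(Z[:,2]>30)&(Z[:,2]<34)];t=Z[Z[:,2]>47]
        r=cv2.minAreaRect(s[:,:2].astype(np.float32))
        print(ce[i].round(1),st[i,4],"shoulder",np.round(r[0],1),np.round(r[1],1),round(r[2],1),"med z",np.median(s[:,2]).round(1),"tip",len(t),t.mean(0).round(1) if len(t) else None)
z=cv2.resize(im[0:200,160:350],None,fx=4,fy=3.0,interpolation=cv2.INTER_CUBIC)
z=cv2.resize(im[10:180,180:330],None,fx=3.5,fy=3.5,interpolation=cv2.INTER_CUBIC)
cv2.imwrite("pics/w1z.png",z[:,:,::-1])
E
python3 basefit.py
```

```text
-4 4 11353 0.5799338241858445
10 14 13581 12.555468168004316
18 22 7941 20.54343692311178
30 34 1319 32.47884267604045
[212.5  43.8] 548 shoulder [ 534.2 -276.3] [22.5 23.1] 83.4 med z 32.5 tip 58 [ 534.4 -276.    50.3]
[291.1  42.1] 523 shoulder [ 542.4 -196.5] [21.3 23.4] 83.1 med z 32.4 tip 51 [ 543.  -196.9   50. ]
[276.6 149.5] 438 shoulder [ 649.8 -222.7] [21.9 23.3] 83.0 med z 32.5 tip 42 [ 649.6 -222.8   50.2]
[229.5 150.5] 438 shoulder [ 644.4 -274.5] [21.2 23.5] 82.3 med z 32.6 tip 45 [ 644.  -274.3   50.2]
```

View pics/w1z.png

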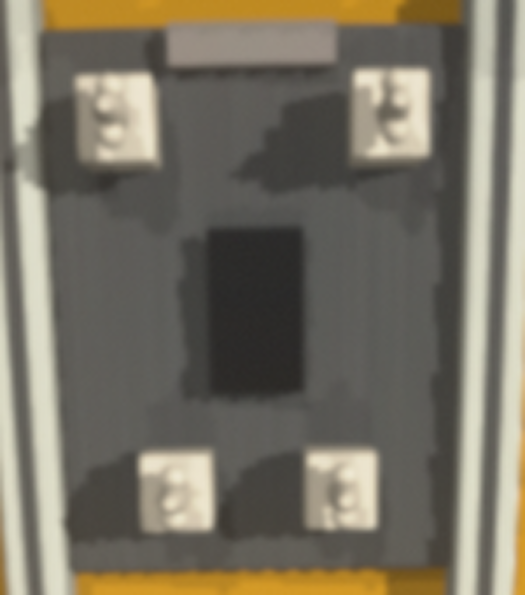

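```bash
python3 - <<'E'
import numpy as np
L=np.array([[-55,40],[-55,-40],[55,26],[55,-26]],float)
for W in ([[542.4,-196.5],[534.2,-276.3],[649.8,-222.7],[644.4,-274.5]],[[543,-196.9],[534.4,-276],[649.6,-222.8],[644,-274.3]]):
    W=np.array(W);c=W.mean(0);Q=W-c
    th=np.arctan2((L[:,0]*Q[:,1]-L[:,1]*Q[:,0]).sum(),(L*Q).sum());R=np.array([[np.cos(th),-np.sin(th)],[np.sin(th),np.cos(th)]])
    print(c,np.degrees(th),(Q-L@R.T).round(2).tolist())
E
```

```text
[ 592.7 -242.5] -6.258956645618613 [[0.01, 0.24], [0.53, -0.03], [-0.41, -0.05], [-0.14, -0.16]]
[ 592.75 -242.5 ] -6.3368928577832 [[0.5, -0.23], [0.73, 0.19], [-0.68, -0.07], [-0.54, 0.11]]
```

```bash
python3 -m creep '[{"translation":[0,3.6,0],"delta_rot":[0,0,0.01]},{"translation":[0,3.6,0],"delta_rot":[0,0,0.01]},{"translation":[0,3.6,0],"delta_rot":[0,0,0.01]},{"translation":[0,3.6,0],"delta_rot":[0,0,0.01]},{"translation":[0,3.6,0],"delta_rot":[0,0,0.01]}]'
python3 -m creep '[{"translation":[0,3.6,0],"delta_rot":[0,0,0.01]},{"translation":[0,3.6,0],"delta_rot":[0,0,0.01]},{"translation":[0,3.6,0],"delta_rot":[0,0,0.01]},{"translation":[0,3.6,0],"delta_rot":[0,0,0.01]},{"translation":[0,3.6,0],"delta_rot":[0,0,0.01]}]'
python3 -m creep '[{"translation":[0,3.6,0],"delta_rot":[0,0,0.01]},{"translation":[0,3.6,0],"delta_rot":[0,0,0.01]},{"translation":[0,3.6,0],"delta_rot":[0,0,0]},{"translation":[0,3.0,0],"delta_rot":[0,0,0]},{"translation":[0,0,0],"delta_rot":[0,0,0]}]'
python3 -m creep '[{"translation":[0,0,0],"delta_rot":[0,0,0]},{"translation":[0,0,0],"delta_rot":[0,0,0]}]'
python3 - <<'E'
from h import *
from scipy.spatial.transform import Rotation as R
s=readout.state();print(s["time_s"],s["ee_pos"],s["qpos"],s["qvel"].round(1),R.from_euler("xyz",s["ee_rot"],degrees=True).as_matrix().round(3))
im,d,p=grab("wrist","w2.png");print(-p["R"].T@p["t"])
E
```

```text
time_s: 2.57
ee_pos: [675.9, -71.1, 201.3]
ee_rot: [-18.0, 90.0, -22.3]
force: [-0.2, -0.5, 0.0]
gripper_width: 91.3
time_s: 2.98
ee_pos: [676.3, 108.9, 201.4]
ee_rot: [-19.7, 90.0, -21.1]
force: [0.2, 0.1, 0.0]
gripper_width: 90.9
time_s: 3.4
ee_pos: [676.1, 251.5, 200.8]
ee_rot: [86.6, 89.8, 86.7]
force: [0.4, -0.8, 0.7]
gripper_width: 91.3
time_s: 3.57
ee_pos: [676.8, 245.1, 201.0]
ee_rot: [-93.2, 89.9, -93.5]
force: [-0.3, -0.3, -0.5]
gripper_width: 91.7
3.5667 [676.83769852 245.11607414 200.96984591] [ 1.90136147e+01  3.25774100e+01  7.01365762e+01 -4.85738306e-02
  7.73056212e+01 -7.07443462e+01] [-1.  -0.2  0.   0.1 -0.   0. ] [[-0.     0.004  1.   ]
 [-0.001  1.    -0.004]
 [-1.    -0.001 -0.   ]]
[598.07710834 245.61689427 358.32824864]
```

View pics/w2.png

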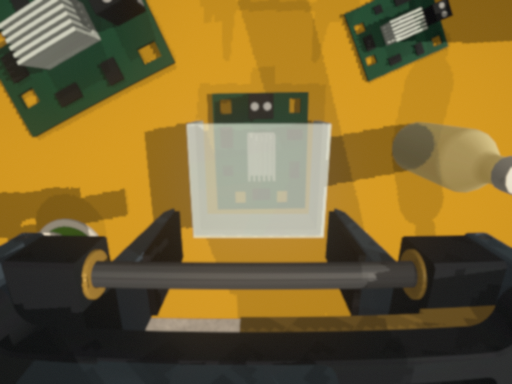

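```bash
python3 - <<'E'
from h import *
im,d,p=load("wrist")
uv,X=cloud(p,d)
m=(uv[:,1]<122)&(uv[:,1]>85)&(uv[:,0]>205)&(uv[:,0]<315)
k=m&(X[:,2]>37)&(X[:,2]<44)
r=cv2.minAreaRect(X[k][:,:2].astype(np.float32));print("term",k.sum(),np.median(X[k],0),r)
k=m&(X[:,2]>3)&(X[:,2]<8);print("board",k.sum(),X[k].min(0),X[k].max(0),np.median(X[k][:,2]))
print("board -x corners",atz(p,[[211,93.5],[308,92.5]],5))
k=(uv[:,1]<240)&(uv[:,1]>118)&(uv[:,0]>180)&(uv[:,0]<335)&(X[:,2]>50)&(X[:,2]<60)
r=cv2.minAreaRect(X[k][:,:2].astype(np.float32));print("roof",k.sum(),np.median(X[k],0),r,cv2.boxPoints(r))
print(atz(p,[[250,135],[275,134],[273,182],[247,182]],40),"sink")
z=cv2.resize(im[80:245,180:335],None,fx=3.5,fy=3.5,interpolation=cv2.INTER_CUBIC)
cv2.imwrite("pics/w2z.png",z[:,:,::-1])
E
```

```text
term 638 [600.84265025 251.71839664  40.6341378 ] ((600.50341796875, 252.23023986816406), (26.038728713989258, 25.24416732788086), 89.86502838134766)
board 1869 [580.10529105 197.49639641   3.00311123] [618.30329463 315.22446949   7.93158644] 5.623125604658464
board -x corners [[586.92893372 196.55711841   5.        ]
 [586.20491474 307.07554738   5.        ]]
roof 15759 [674.10821289 250.43812866  55.53903045] ((679.6019287109375, 250.14833068847656), (146.01104736328125, 125.30318450927734), 89.81986236572266) [[616.72107 177.34015]
 [742.0237  176.9462 ]
 [742.4828  322.9565 ]
 [617.1802  323.35046]]
[[630.69471431 241.14573703  40.        ]
 [629.73260821 267.62588836  40.        ]
 [682.30627619 266.18006807  40.        ]
 [682.19289873 237.43474815  40.        ]] sink
```

View pics/w2z.png

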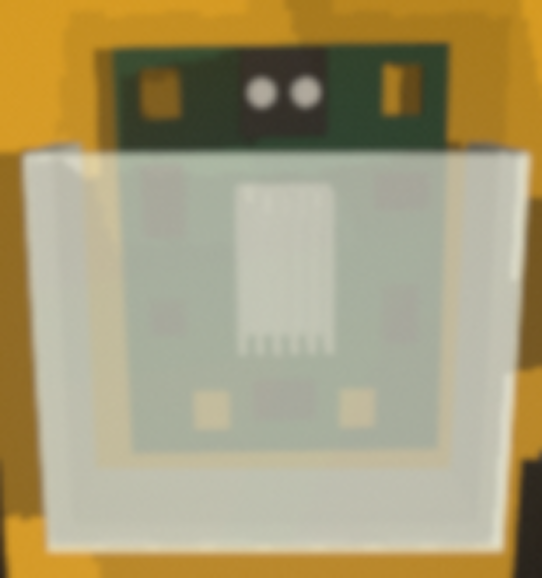

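The terminal top is at (600.5, 252, 40.6), 26x25 mm, and the board yaw is about 0. The rack mouth is at x≈617. All of these agree with the given sizes. Next I'll descend on the terminal block.

```bash
python3 -m creep '[{"translation":[-2.7,0.2,-1.5],"delta_rot":[0,0,0]},{"translation":[-2.7,0.2,-3.0],"delta_rot":[0,0,0]},{"translation":[-2.7,0.3,-3.0],"delta_rot":[0,0,0]},{"translation":[0,0,-1.5],"delta_rot":[0,0,0]},{"translation":[0,0,0],"delta_rot":[0,0,0]}]' 0.4 30
python3 -m creep '[{"translation":[0,0,-2],"delta_rot":[0,0,0]},{"translation":[0,0,-2],"delta_rot":[0,0,0]},{"translation":[0,0,0],"delta_rot":[0,0,0]}]' 
python3 - <<'E'
from h import *
from scipy.spatial.transform import Rotation as R
s=readout.state();print(s["time_s"],s["ee_pos"],s["qvel"].round(1),R.from_euler("xyz",s["ee_rot"],degrees=True).as_matrix().round(3)[:,1])
im,d,p=grab("wrist","w3.png")
E
```

```text
time_s: 4.03
ee_pos: [592.1, 250.7, 107.1]
ee_rot: [-156.2, 89.5, -156.5]
force: [-0.5, 0.1, 0.4]
gripper_width: 64.1
time_s: 4.28
ee_pos: [595.8, 251.7, 69.0]
ee_rot: [-153.3, 89.8, -153.6]
force: [-0.1, 0.3, 0.8]
gripper_width: 63.7
4.2833 [595.8374021  251.7445652   68.96159103] [ 0.3 -1.5 -2.1  0.2  3.2  0. ] [ 0.005  1.    -0.002]
```

View pics/w3.png

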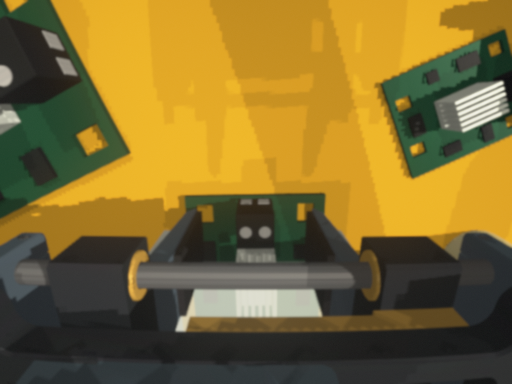

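The terminal block, at about (255,230), sits midway between the fingers. I'll descend and grip.

```bash
python3 -m creep '[{"translation":[0,0,-2],"delta_rot":[0,0,0]},{"translation":[0,0,-1.5],"delta_rot":[0,0,0]},{"translation":[0,0,-0.6],"delta_rot":[0,0,0]},{"translation":[0,0,0],"delta_rot":[0,0,0]},{"translation":[0,0,0],"delta_rot":[0,0,0]}]' 
python3 -m creep '[{"translation":[0,0,0],"delta_rot":[0,0,0]},{"translation":[0,0,0],"delta_rot":[0,0,0]},{"translation":[0,0,0],"delta_rot":[0,0,0]},{"translation":[0,0,0],"delta_rot":[0,0,0]}]' -1 25
```

```text
time_s: 4.75
ee_pos: [597.3, 253.6, 31.2]
ee_rot: [21.8, 89.9, 21.6]
force: [0.4, 0.3, 0.3]
gripper_width: 63.9
time_s: 5.08
ee_pos: [596.3, 253.8, 30.5]
ee_rot: [25.7, 89.9, 25.6]
force: [-0.0, -0.3, 0.6]
gripper_width: 40.0
```

```bash
python3 -m creep '[{"translation":[0,-0.1,-0.4],"delta_rot":[0,0,0]},{"translation":[0,0,0],"delta_rot":[0,0,0]},{"translation":[0,0,0],"delta_rot":[0,0,0]},{"translation":[0,0,0],"delta_rot":[0,0,0]},{"translation":[0,0,0],"delta_rot":[0,0,0]}]' 
python3 -m creep '[{"translation":[0,0,0],"delta_rot":[0,0,0]},{"translation":[0,0,0],"delta_rot":[0,0,0]}]'
```

```text
time_s: 5.5
ee_pos: [595.5, 252.4, 25.3]
ee_rot: [-158.1, 89.9, -158.2]
force: [-1.3, -0.6, -2.7]
gripper_width: 26.0
time_s: 5.67
ee_pos: [595.6, 252.4, 25.4]
ee_rot: [-161.0, 89.9, -161.2]
force: [0.5, -0.3, -3.2]
gripper_width: 25.6
```

```bash
python3 -m creep '[{"translation":[-0.6,0,0],"delta_rot":[0,0,0]},{"translation":[-1,0,0],"delta_rot":[0,0,0]},{"translation":[-1,0,0],"delta_rot":[0,0,0]},{"translation":[-1,0,0],"delta_rot":[0,0,0]},{"translation":[-1,0,0],"delta_rot":[0,0,0]}]' 
python3 -m creep '[{"translation":[-1.4,0,0],"delta_rot":[0,0,0]},{"translation":[-1.4,0,0],"delta_rot":[0,0,0]},{"translation":[-1.4,0,0],"delta_rot":[0,0,0]},{"translation":[-1.4,0,0],"delta_rot":[0,0,0]},{"translation":[-1.4,0,0],"delta_rot":[0,0,0]}]'
python3 -m creep '[{"translation":[-0.8,0,0],"delta_rot":[0,0,0]},{"translation":[-0.4,0,0],"delta_rot":[0,0,0]},{"translation":[0,0,0],"delta_rot":[0,0,0]},{"translation":[0,0,0],"delta_rot":[0,0,0]}]'
python3 - <<'E'
from h import *
grab("side","s4.png");grab("top","t4.png")
E
```

```text
time_s: 6.08
ee_pos: [548.2, 252.5, 25.7]
ee_rot: [-169.1, 89.9, -169.2]
force: [0.3, 0.7, -4.1]
gripper_width: 26.0
time_s: 6.5
ee_pos: [478.3, 252.6, 26.0]
ee_rot: [123.4, 90.0, 123.2]
force: [-0.4, 0.3, -3.4]
gripper_width: 25.9
time_s: 6.83
ee_pos: [468.5, 253.0, 26.1]
ee_rot: [26.2, 89.9, 26.1]
force: [0.0, -0.3, -3.7]
gripper_width: 25.8
```

View pics/s4.png

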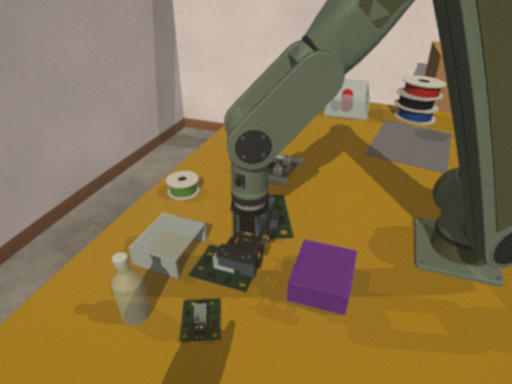

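View pics/t4.png

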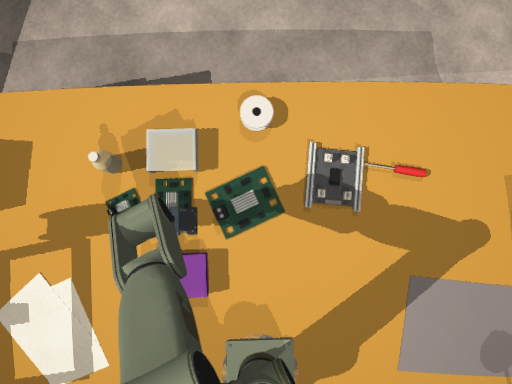

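The board is clear of the rack in both views, with its far edge about 18 mm beyond the mouth. I'll lower it a hair and let go.

```bash
python3 -m creep '[{"translation":[0,0,-0.08],"delta_rot":[0,0,0]},{"translation":[0,0,0],"delta_rot":[0,0,0]},{"translation":[0,0,0],"delta_rot":[0,0,0]}]'
python3 -m creep '[{"translation":[0,0,0],"delta_rot":[0,0,0]},{"translation":[0,0,0],"delta_rot":[0,0,0]},{"translation":[0,0,0],"delta_rot":[0,0,0]},{"translation":[0,0,0],"delta_rot":[0,0,0]}]' 0.4
python3 -m creep '[{"translation":[0,0,1.5],"delta_rot":[0,0,0]},{"translation":[0,0,3],"delta_rot":[0,0,0]},{"translation":[0,0,4],"delta_rot":[0,0,0]},{"translation":[1.5,0,3.5],"delta_rot":[0,0,0]},{"translation":[3,0,2],"delta_rot":[0,0,0]}]'
python3 -m creep '[{"translation":[3.5,0,1],"delta_rot":[0,0,0]},{"translation":[3.5,0,0],"delta_rot":[0,0,0]},{"translation":[1.5,0,0],"delta_rot":[0,0,0]},{"translation":[0,0,0],"delta_rot":[0,0,0]},{"translation":[0,0,0],"delta_rot":[0,0,0]}]'
python3 -m creep '[{"translation":[0,0,0],"delta_rot":[0,0,0]}]'
python3 - <<'E'
from h import *
s=readout.state();print(s["time_s"],s["ee_pos"],s["qvel"].round(1))
im,d,p=grab("wrist","w5.png")
E
```

```text
time_s: 7.18
ee_pos: [468.8, 252.8, 25.2]
ee_rot: [23.7, 89.9, 23.6]
force: [0.7, -0.1, -1.6]
gripper_width: 26.1
time_s: 7.52
ee_pos: [468.1, 252.7, 25.2]
ee_rot: [33.8, 90.0, 33.7]
force: [0.8, 0.7, 0.3]
gripper_width: 50.1
time_s: 7.93
ee_pos: [512.0, 253.1, 169.5]
ee_rot: [37.4, 89.8, 37.3]
force: [0.6, 0.9, 0.2]
gripper_width: 63.9
time_s: 8.35
ee_pos: [597.8, 252.3, 174.2]
ee_rot: [-169.6, 89.9, -169.8]
force: [-0.3, -0.5, 0.4]
gripper_width: 63.9
time_s: 8.43
ee_pos: [596.6, 252.5, 174.5]
ee_rot: [-168.3, 89.9, -168.5]
force: [0.2, 0.0, -0.1]
gripper_width: 63.7
8.4333 [596.64444773 252.47247168 174.49999947] [ 0.3 -0.8  0.5 -0.  -0.1 -0.1]
```

View pics/w5.png

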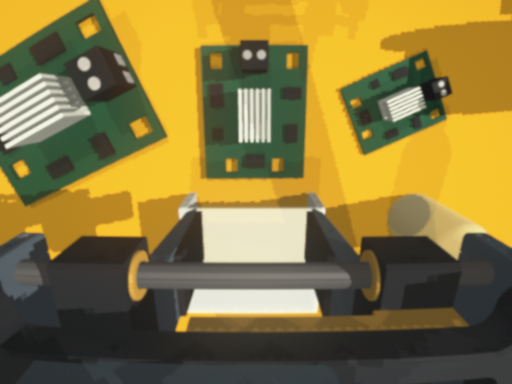

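```bash
cat > boardfit.py <<'E'
from h import *
im,d,p=load("wrist")
uv,X=cloud(p,d)
m=(uv[:,1]<186)&(uv[:,1]>30)&(uv[:,0]>185)&(uv[:,0]<325)
hsv=cv2.cvtColor(im,cv2.COLOR_RGB2HSV)[uv[:,1],uv[:,0]]
for nm,lo,hi,g in(("plate",2,9,1),("top40",36,45,0)):
    k=m&(X[:,2]>lo)&(X[:,2]<hi)
    if g: k&=(hsv[:,0]>35)&(hsv[:,0]<100)
    M=np.zeros(d.shape,np.uint8);M[uv[k,1],uv[k,0]]=255
    n,lab,st,ce=cv2.connectedComponentsWithStats(M)
    for i in range(1,n):
        if st[i,4]>150:
            kk=lab[uv[:,1],uv[:,0]]==i
            r=cv2.minAreaRect(X[kk][:,:2].astype(np.float32));print(nm,ce[i].round(),st[i,4],np.round(r[0],1),np.round(r[1],1),round(r[2],2),np.median(X[kk][:,2]).round(1))
# refine corners with holes: bench-coloured blobs inside plate
hs=cv2.cvtColor(im,cv2.COLOR_RGB2HSV);B=((hs[:,:,0]<30)&(hs[:,:,1]>120)).astype(np.uint8)
n,lab,st,ce=cv2.connectedComponentsWithStats(B[:186])
for i in range(1,n):
    if 40<st[i,4]<600 and 200<ce[i][0]<310: print("hole",ce[i].round(1),st[i],atz(p,[ce[i]],2.5).round(1))
z=cv2.resize(im[30:190,185:325],None,fx=3.6,fy=3.6,interpolation=cv2.INTER_CUBIC);cv2.imwrite("pics/w5z.png",z[:,:,::-1])
print(atz(p,[[201.5,46],[308.5,46],[205,178],[303,178]],5))
E
python3 boardfit.py
```

```text
plate [255. 113.] 8698 [529.3 253. ] [138.1 107.7] 0.04 5.6
top40 [254.  54.] 833 [474.2 252.9] [25.6 25.4] 89.29 40.7
top40 [240. 115.] 154 [529.1 239. ] [48.9  2.5] 0.75 40.5
top40 [251. 115.] 159 [529.  249.9] [ 2.  48.7] 89.73 40.6
top40 [257. 115.] 158 [529.  255.7] [ 2.  48.8] 89.96 40.7
top40 [268. 115.] 159 [529.  266.2] [48.8  2. ] 0.53 40.5
hole [215.4  60.7] [209  52  14  18 234] [[474.3 213.    2.5]]
hole [292.3  60. ] [286  52  14  17 224] [[473.8 292.7   2.5]]
hole [230.9 164.7] [225 158  13  15 180] [[584.4 226.6   2.5]]
hole [277.1 164.6] [271 158  13  14 176] [[584.4 278.6   2.5]]
[[460.14145274 199.41110975   5.        ]
 [460.43564187 308.66403963   5.        ]
 [599.10037    197.12506369   5.        ]
 [599.40814972 308.13769561   5.        ]]
```

View pics/w5z.png

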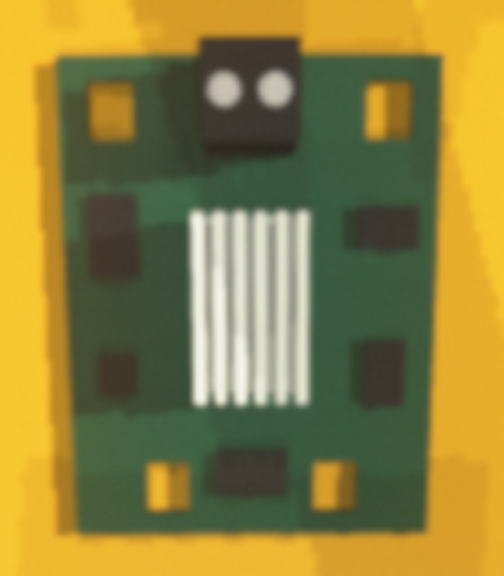

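The board measures centre (529.2, 252.8) and yaw about 0.3°. The plate at 138x108 mm, the terminal and heat sink tops at 40.6 mm, and the hole spacing all match. It lies flat, 88 mm outside the mouth. Next I'll grip the heat sink.

```bash
python3 -m creep '[{"translation":[-2.2,0,-1.5],"delta_rot":[0,0,0.008]},{"translation":[-2.5,0,-3],"delta_rot":[0,0,0]},{"translation":[-2.05,0.03,-3.2],"delta_rot":[0,0,0]},{"translation":[0,0,-2],"delta_rot":[0,0,0]},{"translation":[0,0,-1],"delta_rot":[0,0,0]}]' 
python3 -m creep '[{"translation":[0,0,0],"delta_rot":[0,0,0]},{"translation":[0,0,0],"delta_rot":[0,0,0]},{"translation":[0,0,0],"delta_rot":[0,0,0]}]'
```

```text
time_s: 8.9
ee_pos: [526.4, 252.2, 65.7]
ee_rot: [-157.5, 89.7, -157.1]
force: [-0.4, -1.0, 0.3]
gripper_width: 63.4
time_s: 9.15
ee_pos: [532.0, 253.5, 69.6]
ee_rot: [24.9, 89.8, 25.2]
force: [0.6, -0.4, 0.6]
gripper_width: 64.1
```

```bash
python3 -m creep '[{"translation":[0,0,-1.5],"delta_rot":[0,0,0]},{"translation":[0,0,-1.5],"delta_rot":[0,0,0]},{"translation":[0,0,-1],"delta_rot":[0,0,0]},{"translation":[0,0,0],"delta_rot":[0,0,0]},{"translation":[0,0,0],"delta_rot":[0,0,0]}]' 
python3 -m creep '[{"translation":[0,0,0],"delta_rot":[0,0,0]},{"translation":[0,0,0],"delta_rot":[0,0,0]},{"translation":[0,0,0],"delta_rot":[0,0,0]}]'
```

```text
time_s: 9.57
ee_pos: [530.9, 253.0, 28.4]
ee_rot: [31.5, 90.0, 31.8]
force: [-0.6, -0.1, -0.7]
gripper_width: 63.7
time_s: 9.82
ee_pos: [531.0, 253.2, 28.8]
ee_rot: [27.4, 89.9, 27.7]
force: [0.4, 0.7, 0.3]
gripper_width: 63.7
```

```bash
python3 -m creep '[{"translation":[-0.18,0,-0.4],"delta_rot":[0,0,0]},{"translation":[0,0,0],"delta_rot":[0,0,0]},{"translation":[0,0,0],"delta_rot":[0,0,0]},{"translation":[0,0,0],"delta_rot":[0,0,0]},{"translation":[0,0,0],"delta_rot":[0,0,0]}]' -1 45
python3 -m creep '[{"translation":[0,0,0],"delta_rot":[0,0,0]},{"translation":[0,0,0],"delta_rot":[0,0,0]},{"translation":[0,0,0],"delta_rot":[0,0,0]},{"translation":[0,0,0],"delta_rot":[0,0,0]}]'
python3 - <<'E'
from h import *
from scipy.spatial.transform import Rotation as R
s=readout.state();print(s["time_s"],s["ee_pos"],s["qvel"].round(1),s["force"],s["torque"],R.from_euler("xyz",s["ee_rot"],degrees=True).as_matrix().round(4))
im,d,p=grab("wrist","w6.png")
E
```

```text
time_s: 10.23
ee_pos: [528.7, 252.9, 24.0]
ee_rot: [56.7, 90.0, 57.0]
force: [-0.6, 0.4, 0.4]
gripper_width: 33.3
time_s: 10.57
ee_pos: [528.7, 253.0, 24.0]
ee_rot: [51.0, 90.0, 51.3]
force: [-0.9, 0.5, -0.4]
gripper_width: 29.6
10.5667 [528.69540801 252.96837622  23.99973722] [ 0.1 -0.   0.   0.1  0.1 -0.1] [-0.90995971  0.51857253 -0.42384787] [ 0.14324811 -0.14084384 -0.03610566] [[ 1.0e-04 -5.3e-03  1.0e+00]
 [ 2.0e-04  1.0e+00  5.3e-03]
 [-1.0e+00  2.0e-04  1.0e-04]]
```

View pics/w6.png

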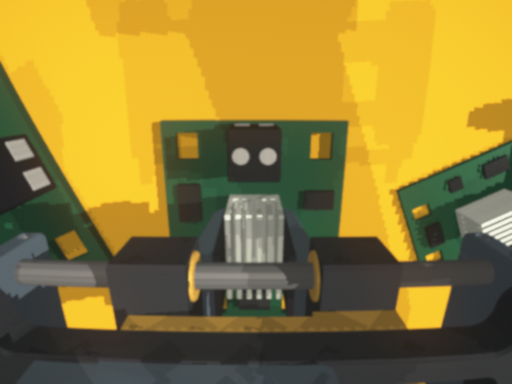

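```bash
python3 -m creep '[{"translation":[0,0,0.5],"delta_rot":[0,0,0]},{"translation":[0,0,1.5],"delta_rot":[0,0,0]},{"translation":[0,0,2.5],"delta_rot":[0,0,0]},{"translation":[0,0,3],"delta_rot":[0,0,0]},{"translation":[0,0,2.5],"delta_rot":[0,0,0]}]'
python3 -m creep '[{"translation":[0,0,1.5],"delta_rot":[0,0,0]},{"translation":[0,0,0.5],"delta_rot":[0,0,0]},{"translation":[0,0,0],"delta_rot":[0,0,0]},{"translation":[0,0,0],"delta_rot":[0,0,0]}]'
python3 - <<'E'
from h import *
s=readout.state();print(s["time_s"],s["ee_pos"],s["force"],s["torque"])
im,d,p=grab("wrist","w7.png");grab("side","s7.png")
E
```

```text
time_s: 11.03
ee_pos: [528.3, 252.7, 125.1]
ee_rot: [-157.5, 89.9, -157.2]
force: [1.3, 0.2, -4.2]
gripper_width: 29.8
time_s: 11.37
ee_pos: [527.8, 252.6, 142.9]
ee_rot: [-158.0, 89.9, -157.7]
force: [-1.0, 0.0, -3.9]
gripper_width: 29.5
11.3667 [527.82919413 252.55265096 142.92258484] [-1.0096196   0.04187816 -3.8515156 ] [ 0.09049317 -0.17349736 -0.01176979]
```

View pics/w7.png

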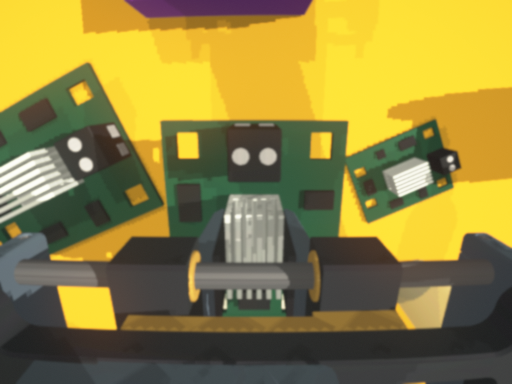

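View pics/s7.png

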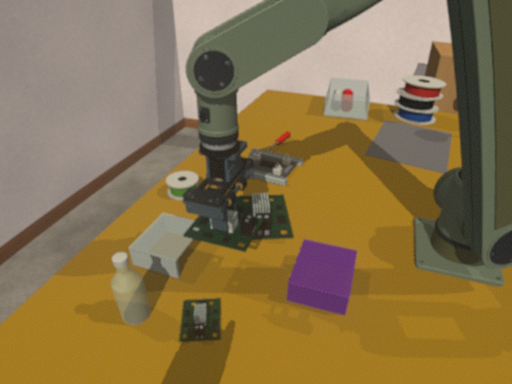

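```bash
cat > heldfit.py <<'E'
from h import *
from scipy.spatial.transform import Rotation as R
import sys
zb=float(sys.argv[1])   # underside world z expected
im,d,p=load("wrist"); s=readout.state()
uv,X=cloud(p,d)
hs=cv2.cvtColor(im,cv2.COLOR_RGB2HSV)
m=(uv[:,1]<240)&(uv[:,0]>150)&(uv[:,0]<355)
h=hs[uv[:,1],uv[:,0]]
k=m&(h[:,0]>35)&(h[:,0]<100)&(h[:,1]>60)&(abs(X[:,2]-zb-5)<6)
A=np.c_[X[k][:,:2],np.ones(k.sum())];c=np.linalg.lstsq(A,X[k][:,2],rcond=None)[0]
print("plate pts",k.sum(),"tilt deg x,y",np.degrees(c[:2]).round(2),"z med",np.median(X[k][:,2]).round(1),"min",X[k].min(0).round(1),"max",X[k].max(0).round(1))
# corners edges: -x edge line fit, y edges
P=X[k]
M=np.zeros(d.shape,np.uint8);M[uv[k,1],uv[k,0]]=255
e=[];
for u in range(185,330,3):
    v=np.nonzero(M[:,u])[0]
    if len(v) and v[0]<140: e.append((u,v[0]-0.5))
E=atz(p,e,zb+5);f=np.polyfit(E[:,1],E[:,0],1);print("-x edge yaw",-np.degrees(np.arctan(f[0])).round(2),"x at tcp y",np.polyval(f,s["ee_pos"][1]).round(1))
l=[];r=[]
for v in range(130,230,3):
    u=np.nonzero(M[v])[0]
    if len(u)>40: l.append((u[0]-.5,v));r.append((u[-1]+.5,v))
for nm,q in(("left",l),("right",r)):
    Q=atz(p,q,zb+5);f=np.polyfit(Q[:,0],Q[:,1],1);print(nm,"yaw",np.degrees(np.arctan(f[0])).round(2),"y at tcp x",np.polyval(f,s["ee_pos"][0]).round(1), "std",np.std(Q[:,1]-np.polyval(f,Q[:,0])).round(2))
k=m&(abs(X[:,2]-zb-40)<4)&(uv[:,1]<190)&(uv[:,0]>220)&(uv[:,0]<290)
if k.sum()>50:
    q=cv2.minAreaRect(X[k][:,:2].astype(np.float32));print("term",k.sum(),np.round(q[0],1),np.round(q[1],1),round(q[2],2),np.median(X[k][:,2]).round(1))
Rm=R.from_euler("xyz",s["ee_rot"],degrees=True).as_matrix()
print("tcp",s["ee_pos"].round(1),"jaw yaw-90",(np.degrees(np.arctan2(Rm[1,1],Rm[0,1]))-90).round(2),"approach",Rm[:,0].round(4))
E
python3 heldfit.py 119
```

```text
plate pts 10448 tilt deg x,y [-0.09 -0.06] z med 124.5 min [459.  197.7 122.3] max [532.5 307.5 129.3]
-x edge yaw 0.31 x at tcp y 459.3
left yaw -0.08 y at tcp x 197.9 std 0.31
right yaw -0.13 y at tcp x 306.6 std 0.37
term 2916 [473.2 252.2] [25.8 26.1] 0.38 159.6
tcp [527.5 252.4 142.1] jaw yaw-90 0.3 approach [-0.0034 -0.0014 -1.    ]
```

```bash
python3 -m creep '[{"translation":[0.4,-1.5,0],"delta_rot":[0,0,-0.007]},{"translation":[0.4,-3,0],"delta_rot":[0,0,-0.007]},{"translation":[0.4,-3.5,0],"delta_rot":[0,0,-0.007]},{"translation":[0.4,-3.5,0],"delta_rot":[0,0,-0.007]},{"translation":[0.4,-3.5,0],"delta_rot":[0,0,-0.007]}]'
python3 -m creep '[{"translation":[0.4,-3.5,0],"delta_rot":[0,0,-0.007]},{"translation":[0.4,-3.5,0],"delta_rot":[0,0,-0.007]},{"translation":[0.4,-3.5,0],"delta_rot":[0,0,-0.007]},{"translation":[0.4,-3.5,0],"delta_rot":[0,0,-0.007]},{"translation":[0.4,-3.5,0],"delta_rot":[0,0,-0.007]}]'
python3 -m creep '[{"translation":[0.4,-3.5,0],"delta_rot":[0,0,-0.007]},{"translation":[0.4,-3.5,0],"delta_rot":[0,0,-0.007]},{"translation":[0.4,-3.5,0],"delta_rot":[0,0,-0.007]},{"translation":[0.4,-3.5,0],"delta_rot":[0,0,-0.007]},{"translation":[0.4,-2,0],"delta_rot":[0,0,-0.007]}]'
python3 -m creep '[{"translation":[0.4,-1,0],"delta_rot":[0,0,-0.007]},{"translation":[0,0,0],"delta_rot":[0,0,0]},{"translation":[0,0,0],"delta_rot":[0,0,0]},{"translation":[0,0,0],"delta_rot":[0,0,0]}]'
python3 -m creep '[{"translation":[0,0,0],"delta_rot":[0,0,0]},{"translation":[0,0,0],"delta_rot":[0,0,0]},{"translation":[0,0,0],"delta_rot":[0,0,0]}]'
python3 - <<'E'
from h import *
im,d,p=grab("wrist","w8.png")
E
python3 heldfit.py 119
```

```text
time_s: 11.88
ee_pos: [547.8, 101.5, 142.4]
ee_rot: [-169.3, 89.8, -171.0]
force: [0.2, -0.5, -2.5]
gripper_width: 29.7
time_s: 12.3
ee_pos: [567.7, -73.7, 142.4]
ee_rot: [171.8, 89.8, 168.1]
force: [-0.1, 0.8, -4.0]
gripper_width: 29.6
time_s: 12.72
ee_pos: [587.9, -235.7, 142.2]
ee_rot: [-160.0, 89.9, -165.8]
force: [-0.5, 0.6, -2.9]
gripper_width: 29.7
time_s: 13.05
ee_pos: [592.2, -240.3, 143.3]
ee_rot: [142.0, 89.9, 136.0]
force: [0.6, -0.1, -2.9]
gripper_width: 29.7
time_s: 13.3
ee_pos: [592.7, -240.9, 144.2]
ee_rot: [82.8, 90.0, 76.8]
force: [-0.3, -0.6, -3.1]
gripper_width: 29.5
plate pts 11255 tilt deg x,y [ 0.08 -0.02] z med 125.7 min [ 518.4 -295.1  121.3] max [ 602.7 -180.1  129.8]
-x edge yaw -6.12 x at tcp y 523.4
left yaw -6.2 y at tcp x -296.2 std 0.2
right yaw -6.29 y at tcp x -186.1 std 0.19
term 2912 [ 538.3 -235.3] [26.1 25.9] 83.91 160.8
tcp [ 592.7 -241.2  144.2] jaw yaw-90 -6.05 approach [ 1.e-04  1.e-04 -1.e+00]
```

View pics/w8.png

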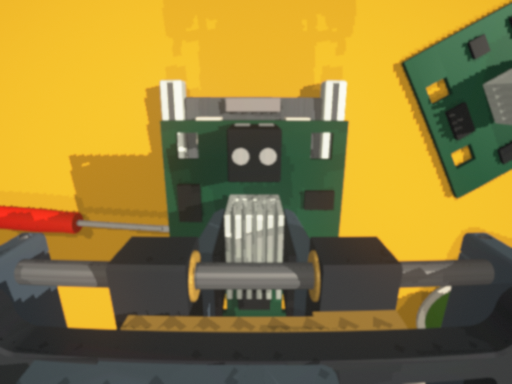

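The held board is level. Its measured centre is about (593.2, -241.2), against the base at (592.7, -242.5). I'll correct that and descend to just above the pins.

```bash
python3 -m creep '[{"translation":[-0.04,-0.13,-1],"delta_rot":[0,0,-0.003]},{"translation":[0,0,-1.5],"delta_rot":[0,0,0]},{"translation":[0,0,-1.5],"delta_rot":[0,0,0]},{"translation":[0,0,-1.2],"delta_rot":[0,0,0]},{"translation":[0,0,-0.7],"delta_rot":[0,0,0]}]'
python3 -m creep '[{"translation":[0,0,0],"delta_rot":[0,0,0]},{"translation":[0,0,0],"delta_rot":[0,0,0]},{"translation":[0,0,0],"delta_rot":[0,0,0]},{"translation":[0,0,0],"delta_rot":[0,0,0]},{"translation":[0,0,0],"delta_rot":[0,0,0]}]'
python3 - <<'E'
from h import *
im,d,p=grab("wrist","w9.png")
z=cv2.resize(im[70:260,150:360],None,fx=3,fy=3,interpolation=cv2.INTER_CUBIC);cv2.imwrite("pics/w9z.png",z[:,:,::-1])
E
python3 heldfit.py 60
```

```text
time_s: 13.77
ee_pos: [591.2, -242.9, 82.7]
ee_rot: [161.7, 89.8, 155.4]
force: [-1.1, -0.6, -3.9]
gripper_width: 29.6
time_s: 14.18
ee_pos: [592.7, -243.6, 85.9]
ee_rot: [-15.1, 89.9, -21.4]
force: [0.0, 0.5, -3.8]
gripper_width: 30.1
plate pts 11243 tilt deg x,y [ 0.14 -0.04] z med 67.3 min [ 518.9 -297.5   63.3] max [ 602.8 -182.3   70.9]
-x edge yaw -6.28 x at tcp y 523.4
left yaw -6.38 y at tcp x -298.9 std 0.2
right yaw -6.54 y at tcp x -188.6 std 0.19
term 2886 [ 538.4 -237.7] [26.1 26. ] 83.59 102.4
tcp [ 592.6 -243.5   85.7] jaw yaw-90 -6.29 approach [ 1.3e-03 -5.0e-04 -1.0e+00]
```

View pics/w9z.png

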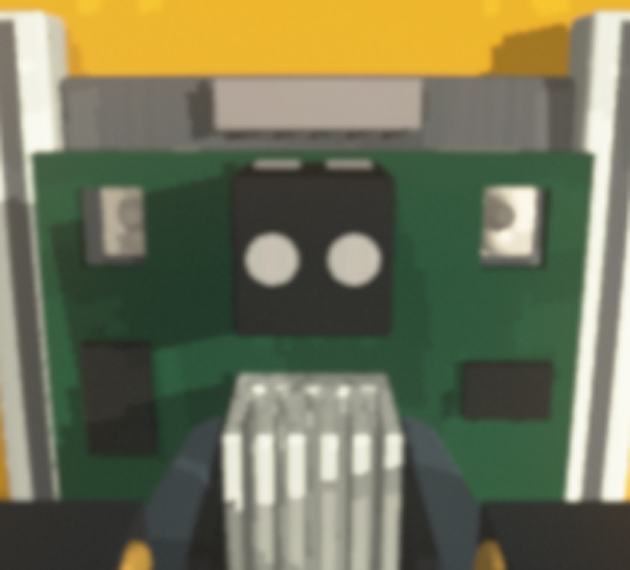

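```bash
python3 - <<'E'
from h import *
im,d,p=load("wrist")
th=np.radians(-6.3);Rm=np.array([[np.cos(th),-np.sin(th)],[np.sin(th),np.cos(th)]])
c=np.array([592.7,-242.5])
for n,L in(("post1",[-55,-40]),("post0",[-55,40])):
    xy=c+Rm@L; q=proj(p,[[*xy,52],[*xy,32]]);print(n,xy,q,((q-[150,70])*3).round())
uv,X=cloud(p,d)
for nm,(u0,u1,v0,v1) in dict(h1=(177,200,130,160),h0=(308,333,130,160)).items():
    k=(uv[:,0]>u0)&(uv[:,0]<u1)&(uv[:,1]>v0)&(uv[:,1]<v1)&(X[:,2]>44)&(X[:,2]<55)
    print(nm,k.sum(),X[k].mean(0) if k.any() else "",X[k][:,2].max() if k.any() else "", (X[k].min(0)+X[k].max(0))/2 if k.any() else "")
b=np.array([593.07,-243.8])
for n,L in(("hole1",[-55,-40]),("hole0",[-55,40])):
    print(n,((proj(p,[[*(b+Rm@L),61.7+5]])-[150,70])*3).round())
E
```

```text
post1 [ 533.64277501 -276.22305111] [[193.04900679 141.34982373]
 [198.62198176 137.78198945]] [[129. 214.]
 [146. 203.]]
post0 [ 542.42151989 -196.70617467] [[317.73725082 141.36506716]
 [311.9061062  137.7949152 ]] [[503. 214.]
 [486. 203.]]
h1 137 [ 534.22324374 -276.21717957   48.74984313] 54.181000761916266 [ 535.24640714 -276.77905658   49.10401447]
h0 191 [ 543.15312687 -197.16293302   48.17493729] 54.005183599401654 [ 544.3317937  -196.53802552   49.00876365]
hole1 [[108. 226.]]
hole0 [[512. 226.]]
```

```bash
python3 -m creep '[{"translation":[-0.04,0.12,-0.2],"delta_rot":[0,0,0]},{"translation":[0,0,-0.2],"delta_rot":[0,0,0]},{"translation":[0,0,0],"delta_rot":[0,0,0]},{"translation":[0,0,0],"delta_rot":[0,0,0]},{"translation":[0,0,0],"delta_rot":[0,0,0]}]'
python3 -m creep '[{"translation":[0,0,0],"delta_rot":[0,0,0]},{"translation":[0,0,0],"delta_rot":[0,0,0]},{"translation":[0,0,0],"delta_rot":[0,0,0]}]'
python3 - <<'E'
from h import *
im,d,p=grab("wrist","w10.png")
z=cv2.resize(im[70:260,150:360],None,fx=3,fy=3,interpolation=cv2.INTER_CUBIC);cv2.imwrite("pics/w10z.png",z[:,:,::-1])
E
python3 heldfit.py 57
```

```text
time_s: 14.65
ee_pos: [591.8, -242.2, 80.9]
ee_rot: [143.5, 90.0, 137.3]
force: [-0.2, -0.2, -3.7]
gripper_width: 29.7
time_s: 14.9
ee_pos: [591.9, -242.2, 81.0]
ee_rot: [34.7, 90.0, 28.4]
force: [0.5, -1.2, -3.7]
gripper_width: 30.0
plate pts 11241 tilt deg x,y [ 0.03 -0.02] z med 62.5 min [ 517.7 -296.4   58.9] max [ 601.7 -181.1   66.8]
-x edge yaw -6.28 x at tcp y 522.4
left yaw -6.39 y at tcp x -296.9 std 0.2
right yaw -6.57 y at tcp x -187.8 std 0.19
term 2917 [ 537.5 -236.2] [26.2 25.8] 83.81 97.6
tcp [ 591.9 -242.2   81. ] jaw yaw-90 -6.29 approach [ 1.e-04  1.e-04 -1.e+00]
```

View pics/w10z.png

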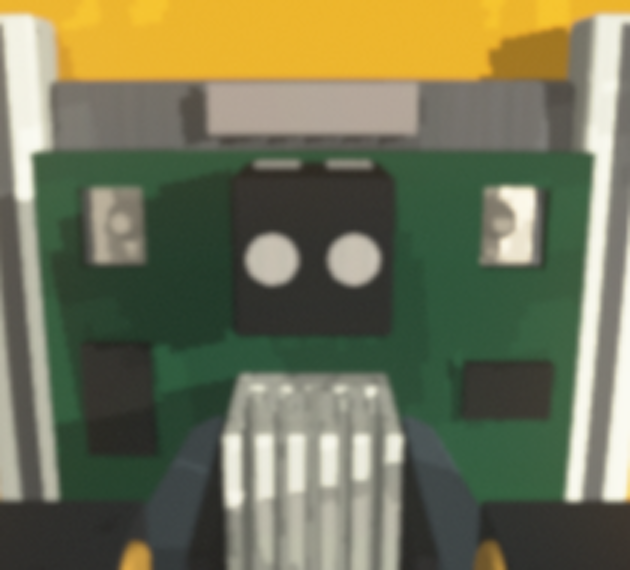

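```bash
python3 -m creep '[{"translation":[0.03,0,-0.25],"delta_rot":[0,0,0]},{"translation":[0,0,-0.25],"delta_rot":[0,0,0]},{"translation":[0,0,-0.25],"delta_rot":[0,0,0]},{"translation":[0,0,-0.25],"delta_rot":[0,0,0]},{"translation":[0,0,0],"delta_rot":[0,0,0]}]'
python3 -m creep '[{"translation":[0,0,0],"delta_rot":[0,0,0]},{"translation":[0,0,0],"delta_rot":[0,0,0]},{"translation":[0,0,0],"delta_rot":[0,0,0]},{"translation":[0,0,0],"delta_rot":[0,0,0]}]'
python3 - <<'E'
from h import *
im,d,p=grab("wrist","w11.png")
z=cv2.resize(im[70:260,150:360],None,fx=3,fy=3,interpolation=cv2.INTER_CUBIC);cv2.imwrite("pics/w11z.png",z[:,:,::-1])
E
python3 heldfit.py 47
```

```text
time_s: 15.37
ee_pos: [591.7, -242.0, 70.1]
ee_rot: [159.1, 89.9, 152.8]
force: [0.2, -0.2, -3.5]
gripper_width: 29.8
time_s: 15.7
ee_pos: [592.2, -242.2, 71.1]
ee_rot: [2.5, 90.0, -3.8]
force: [-0.3, -0.3, -4.3]
gripper_width: 30.1
plate pts 11252 tilt deg x,y [0.05 0.  ] z med 52.7 min [ 517.9 -296.4   49.2] max [ 602.3 -180.8   55.3]
-x edge yaw -6.25 x at tcp y 522.8
left yaw -6.29 y at tcp x -297.0 std 0.19
right yaw -6.36 y at tcp x -187.4 std 0.23
term 2914 [ 538.  -236.3] [26.3 26. ] 83.64 87.7
tcp [ 592.2 -242.2   71.1] jaw yaw-90 -6.29 approach [ 3.e-04 -0.e+00 -1.e+00]
```

View pics/w11z.png

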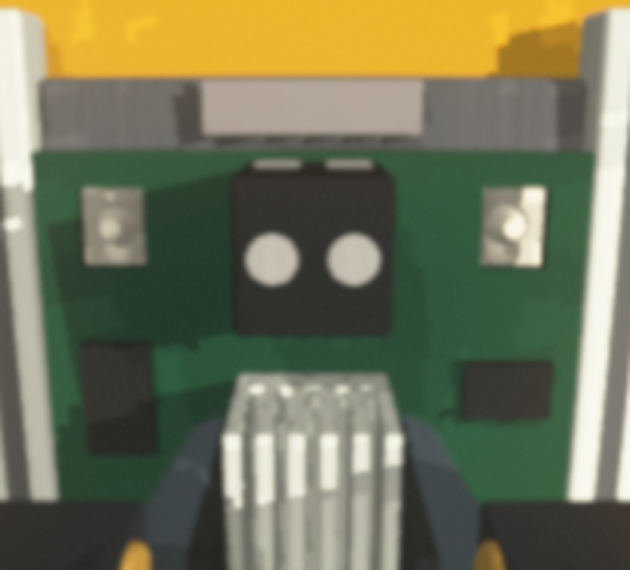

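Both visible pins are centred in holes 1 and 0, at zoom (111,228) and (512,228), and the tilt is about 0. I'll raise the grip and press down step by step.

```bash
python3 -m creep '[{"translation":[0,-0.03,-0.1],"delta_rot":[0,0,0]},{"translation":[0,0,-0.15],"delta_rot":[0,0,0]},{"translation":[0,0,-0.15],"delta_rot":[0,0,0]},{"translation":[0,0,0],"delta_rot":[0,0,0]},{"translation":[0,0,0],"delta_rot":[0,0,0]}]' - 60
python3 -m creep '[{"translation":[0,0,-0.1],"delta_rot":[0,0,0]},{"translation":[0,0,-0.1],"delta_rot":[0,0,0]},{"translation":[0,0,0],"delta_rot":[0,0,0]},{"translation":[0,0,0],"delta_rot":[0,0,0]}]'
```

```text
time_s: 16.17
ee_pos: [592.4, -242.6, 67.6]
ee_rot: [-11.8, 89.9, -18.1]
force: [-0.8, -0.4, 1.4]
gripper_width: 29.9
time_s: 16.5
ee_pos: [592.8, -242.8, 66.8]
ee_rot: [-13.9, 89.9, -20.2]
force: [-1.2, 1.4, 7.3]
gripper_width: 29.6
```

```bash
python3 -m creep '[{"translation":[0,0,-0.1],"delta_rot":[0,0,0]},{"translation":[0,0,-0.1],"delta_rot":[0,0,0]},{"translation":[0,0,0],"delta_rot":[0,0,0]}]'
python3 -m creep '[{"translation":[0,0,-0.1],"delta_rot":[0,0,0]},{"translation":[0,0,-0.1],"delta_rot":[0,0,0]},{"translation":[0,0,0],"delta_rot":[0,0,0]}]'
```

```text
time_s: 16.75
ee_pos: [592.4, -242.8, 63.9]
ee_rot: [-30.1, 89.9, -36.3]
force: [-0.4, -1.6, 2.3]
gripper_width: 29.8
time_s: 17.0
ee_pos: [592.2, -242.7, 60.7]
ee_rot: [-39.2, 90.0, -45.4]
force: [0.3, -0.2, 1.4]
gripper_width: 29.8
```

```bash
python3 -m creep '[{"translation":[0,0,-0.15],"delta_rot":[0,0,0]},{"translation":[0,0,-0.1],"delta_rot":[0,0,0]},{"translation":[0,0,0],"delta_rot":[0,0,0]}]'
python3 - <<'E'
from h import *
im,d,p=grab("wrist","w12.png")
z=cv2.resize(im[70:260,150:360],None,fx=3,fy=3,interpolation=cv2.INTER_CUBIC);cv2.imwrite("pics/w12z.png",z[:,:,::-1])
E
python3 heldfit.py 35
```

```text
time_s: 17.25
ee_pos: [591.9, -242.2, 56.9]
ee_rot: [141.0, 89.9, 134.7]
force: [1.3, -0.6, -7.2]
gripper_width: 29.4
plate pts 11186 tilt deg x,y [-0.03  0.05] z med 38.4 min [ 517.4 -296.8   35. ] max [ 602.4 -180.3   45.9]
-x edge yaw -6.34 x at tcp y 522.2
left yaw -6.36 y at tcp x -296.7 std 0.27
right yaw -6.23 y at tcp x -187.4 std 0.19
term 2911 [ 537.6 -236.2] [26.2 25.9] 83.63 73.5
tcp [ 591.8 -242.1   56.8] jaw yaw-90 -6.3 approach [-0.0013  0.0011 -1.    ]
```

View pics/w12z.png

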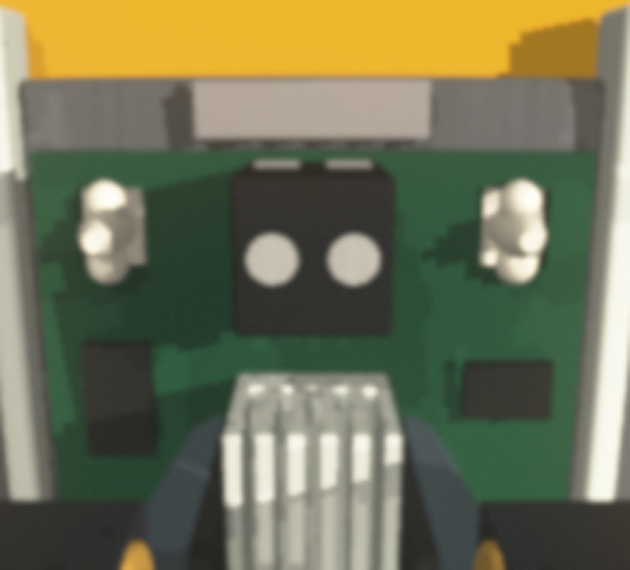

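The barbs have popped out over the board at holes 0 and 1, and the plate top is at 38.4 (seated would be about 37.5 with the bias). I'll keep pressing until it bottoms out.

```bash
python3 -m creep '[{"translation":[0,0,-0.1],"delta_rot":[0,0,0]},{"translation":[0,0,0],"delta_rot":[0,0,0]},{"translation":[0,0,0],"delta_rot":[0,0,0]}]'
python3 -m creep '[{"translation":[0,0,-0.1],"delta_rot":[0,0,0]},{"translation":[0,0,0],"delta_rot":[0,0,0]},{"translation":[0,0,0],"delta_rot":[0,0,0]}]'
python3 -m creep '[{"translation":[0,0,-0.1],"delta_rot":[0,0,0]},{"translation":[0,0,0],"delta_rot":[0,0,0]},{"translation":[0,0,0],"delta_rot":[0,0,0]}]'
```

```text
time_s: 17.55
ee_pos: [591.8, -242.1, 56.8]
ee_rot: [151.5, 89.9, 145.2]
force: [1.9, 0.2, -7.5]
gripper_width: 29.7
time_s: 17.8
ee_pos: [591.9, -242.4, 56.6]
ee_rot: [156.4, 90.0, 150.1]
force: [0.1, 1.2, -4.2]
gripper_width: 29.9
time_s: 18.05
ee_pos: [592.2, -242.6, 56.0]
ee_rot: [-14.7, 90.0, -21.0]
force: [-1.2, 0.4, -0.2]
gripper_width: 29.7
```

```bash
python3 -m creep '[{"translation":[0,0,-0.15],"delta_rot":[0,0,0]},{"translation":[0,0,-0.15],"delta_rot":[0,0,0]},{"translation":[0,0,0],"delta_rot":[0,0,0]}]'
python3 -m creep '[{"translation":[0,0,-0.15],"delta_rot":[0,0,0]},{"translation":[0,0,-0.15],"delta_rot":[0,0,0]},{"translation":[0,0,0],"delta_rot":[0,0,0]}]'
```

```text
time_s: 18.3
ee_pos: [592.3, -242.6, 56.0]
ee_rot: [-15.7, 89.9, -22.0]
force: [-5.4, 2.2, 14.7]
gripper_width: 29.8
time_s: 18.55
ee_pos: [592.3, -242.6, 56.0]
ee_rot: [-16.0, 89.9, -22.3]
force: [-9.5, 4.4, 29.9]
gripper_width: 29.6
```

The height stays at 56.0 from 0 to 30 N, so it has bottomed out on the shoulders. I'll relieve the force, then release.

```bash
python3 -m creep '[{"translation":[0,0,0.15],"delta_rot":[0,0,0]},{"translation":[0,0,0.2],"delta_rot":[0,0,0]},{"translation":[0,0,0.2],"delta_rot":[0,0,0]},{"translation":[0,0,0],"delta_rot":[0,0,0]}]'
python3 -m creep '[{"translation":[0,0,0],"delta_rot":[0,0,0]},{"translation":[0,0,0],"delta_rot":[0,0,0]},{"translation":[0,0,0],"delta_rot":[0,0,0]},{"translation":[0,0,0],"delta_rot":[0,0,0]},{"translation":[0,0,0],"delta_rot":[0,0,0]}]' 0.3
python3 -m creep '[{"translation":[0,0,1],"delta_rot":[0,0,0]},{"translation":[0,0,2.5],"delta_rot":[0,0,0]},{"translation":[0.5,0,3.5],"delta_rot":[0,0,0]},{"translation":[2,0,3],"delta_rot":[0,0,0]},{"translation":[3,0,2],"delta_rot":[0,0,0]}]'
python3 -m creep '[{"translation":[2,0,0],"delta_rot":[0,0,0]},{"translation":[0.5,0,0],"delta_rot":[0,0,0]},{"translation":[0,0,0],"delta_rot":[0,0,0]},{"translation":[0,0,0],"delta_rot":[0,0,0]},{"translation":[0,0,0],"delta_rot":[0,0,0]}]'
python3 - <<'E'
from h import *
im,d,p=grab("wrist","w13.png");grab("side","s13.png")
uv,X=cloud(p,d)
z=cv2.resize(im[0:220,140:360],None,fx=2.7,fy=2.7,interpolation=cv2.INTER_CUBIC);cv2.imwrite("pics/w13z.png",z[:,:,::-1])
h=cv2.cvtColor(im,cv2.COLOR_RGB2HSV)[uv[:,1],uv[:,0]]
k=(abs(X[:,0]-592.7)<80)&(abs(X[:,1]+242.5)<70)&(h[:,0]>35)&(h[:,0]<100)&(h[:,1]>60)&(X[:,2]>28)&(X[:,2]<55)
P=X[k];A=np.c_[P[:,:2]-[592.7,-242.5],np.ones(len(P))];c=np.linalg.lstsq(A,P[:,2],rcond=None)[0]
print(len(P),"tilt",np.degrees(c[:2]),"z",c[2],P.min(0),P.max(0),cv2.minAreaRect(P[:,:2].astype(np.float32)))
s=readout.state();print(s["time_s"],s["ee_pos"],s["force"])
E
```

```text
time_s: 18.88
ee_pos: [592.5, -242.7, 56.0]
ee_rot: [-16.2, 89.9, -22.5]
force: [-0.8, 0.2, 5.9]
gripper_width: 29.8
time_s: 19.3
ee_pos: [592.1, -242.5, 54.6]
ee_rot: [152.7, 90.0, 146.4]
force: [0.1, 0.6, 0.4]
gripper_width: 58.4
time_s: 19.72
ee_pos: [647.0, -243.1, 180.1]
ee_rot: [-21.7, 89.8, -28.0]
force: [1.3, -0.6, -0.4]
gripper_width: 59.5
time_s: 20.13
ee_pos: [670.5, -242.3, 174.1]
ee_rot: [168.6, 89.8, 162.3]
force: [-0.3, -0.3, 0.8]
gripper_width: 59.1
10720 tilt [-0.06805034  0.00155582] z 37.59760161278811 [ 518.50542274 -303.8431979    31.66163031] [ 668.00001105 -181.03488387   51.1640834 ] ((592.921630859375, -242.60821533203125), (110.24620819091797, 139.4663543701172), 83.62264251708984)
20.2333 [ 670.83591759 -242.50704347  174.47002742] [ 0.04829921 -0.06962199 -0.79903065]
```

View pics/w13z.png

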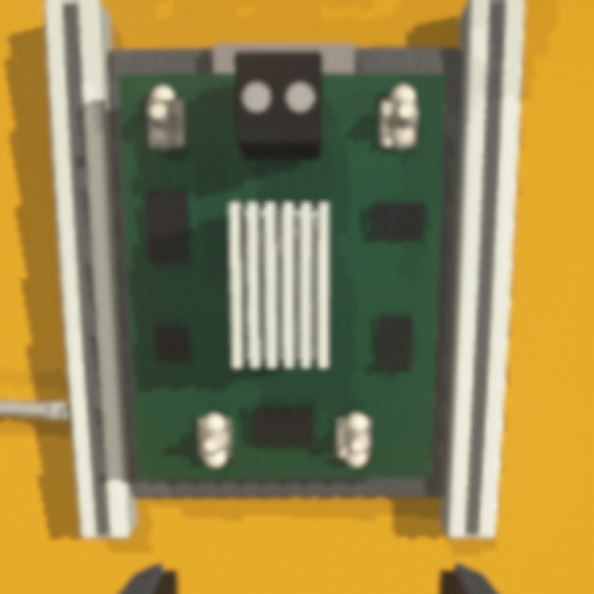

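View pics/s13.png

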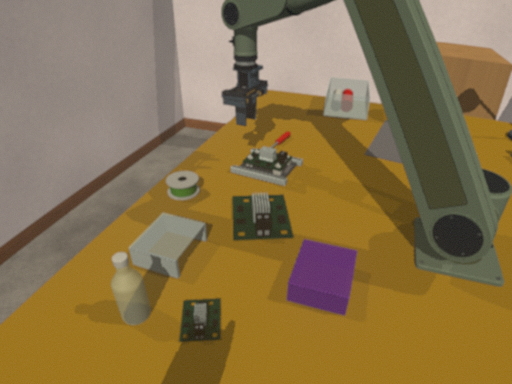

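All four barbs show over the board. The plate top measures 37.6 against 37 expected, with a tilt of 0.07° and a centre of (592.9, -242.6). The spool, bottle and screwdriver haven't moved, and the gripper is clear. I'll hand it in.

```bash
python3 -c "
from workcell import env
print(env.job_done())"
```

```text
the job is handed in; nothing more can be done
None
```

The board is on the base with all four standoffs clicked over it, and I handed the job in at about 20 s. I pulled the middle-sized board out by its terminal block, let it lie flat with its middle 88 mm outside the rack mouth, and released it. Then I took it by the heat sink, set it over the posts and pressed it down.

**Pressing:** the board passed the barbs, and its height then stayed the same from about 0 to 30 N, so it was resting on the shoulders.

**Last look, after letting go:**
- The barbs stand out over the board at all four holes.
- The board's top is at 37.6 mm, against 37 expected; the bench itself reads about 0.6 mm high in this camera.
- The tilt is under 0.1°, and the board's centre is within 0.3 mm of the base's.
- In the pictures the spool, bottle, screwdriver and look-alikes have not moved, and the gripper is clear of everything.

**Odd reading:** just after the click the wrist showed about 7 N of downward pull on the tool. It went away as I kept pressing. No check failed or disagreed.

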